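Unbolt and open the fixed leaf of the welding-bench locker

ROBOT

A 6-joint arm with a two-finger parallel gripper is mounted at the origin on the work surface. World frame = base frame: x ahead of the robot, y to its left, z up, the work surface at z = 0. Lengths are in mm, angles in rad, forces in N, time in s.
With the tool pointing down it reaches from about 350 to 975 mm from the base axis. Payload 7.1 kg.
Tool frame: the origin (TCP) lies at the very end of the fingers, on their centre line; the grasp point (between the pads) lies 19 mm behind it; z points along the fingers, y is the direction in which the jaws open and shut (so a half turn about z gives the same grasp; the last joint's range is limited). The gripper opens to 88 mm and grips with 3 to 60 N. Pads are 20 mm wide; open, the fingers measure 115 mm over their backs; the gripper's body (75 mm by 178 mm) begins 61 mm behind the grasp point.
Start: joints at [-1.122, 0.423, 1.63, -0, 1.089, -0.019], TCP at [281.841, -557.826, 222.675] pointing down, gripper open.
Joint ranges: [-3, 3], [-0.9, 2.11], [0.09, 2.58], [-1.31, 4.45], [0.11, 2.69], [-2.54, 2.54]. Speed limits (rad/s): [2.39, 2.39, 3.01, 3.14, 3.14, 3.14].

INTERFACE

Orientations are given as a rotation vector (axis times angle).
In Python, from workcell import monitor, vision, order, find_in, regions_of, place_of gives the robot as it stands. The module is installed in compiled form; this text tells all that it offers.
- The arm moves only by the tool carry_out, never from a script. Its argument "targets" is a list of rows, each a list of 3 entries, a list of its own where there are three numbers: the turn, a rotation vector about the world's x, y, z in degrees, then the shift along the world's x, y, z in mm, then the finger opening in mm, from 0 to 87.8. In form: [[[rx, ry, rz], [x, y, z], hand], ...]. A call has 1 to 10 rows; each row is the pose to reach, as a shift and turn from the pose commanded when the call began; what a row does not reach only later rows make up. A row lasts 1/12 s, in which the tool goes at most 41.7 mm and 7.16 degrees, less where a joint would pass 70% of its speed; a pose out of reach is approached as far as the arm can. A call with a gripper value outside its range is refused whole. The fingers move at their own pace and stop on an object; the grip force is fixed at half the most. Time passes only in rows, so rows that repeat a pose let the fingers close. It gives the time, the measured TCP pose, the force and the opening at its end, in the units of the state.
- monitor.get_obs(): the state, without advancing time (a new reading comes with each control period).
- vision.get_image(name): name is "scene" or "top" or "wrist"; returns the picture (384x512x3 uint8, red, green, blue); there is no depth.
- vision.camera_model(name): a dict with "K" (3x3 intrinsics, pixels), "rvec" (rotation vector, rad) and "tvec" (3), from world to camera coordinates, as OpenCV has them. Camera axes: x right, y down, z forward; pixel columns grow to the right and rows downward; lengths in mm; the calibration is good to about 2 mm. The wrist camera is an equidistant fisheye: a pixel r from the principal point sees the ray r / f radians off the axis. A picture is of the moment at which its call begins: read the wrist's pose just before it. camera_model takes no time and is no camera call; for the wrist camera it gives the pose at the moment of the call.
- order.close_job(): hands the job in, once; it reports no verdict.
Trained networks look in the newest picture that a camera, given by its name, has taken for a name from the list of things; names that differ only in an ending like _2 or _b are one class to them, and where a whole thing is asked for, a point or a joint stands for the part that bears it (a point fixed in the world has none). Each returns a list of dicts, best first, with "confidence" (0 to 1); they miss things now and then, are a little off and sometimes report something else, mostly with a low value. They report only what shows in the picture. A call takes as long as a camera call.
- find_in(query, camera): "point" ([x, y, z] in mm, in the coordinates of the camera as it stood for that picture, good to about 4 mm: the middle of the surface that is visible of it).
- regions_of(query, camera): "mask" (384x512 bool, what is visible of it).
- place_of(query, camera): "point" ([x, y, z] in mm, in the coordinates of the camera as it stood for that picture, good to about 4 mm: a listed point, or the origin of a listed thing).
The state is a dict: "t": time; "qpos": joint angles; "qvel": joint speeds; "joint_torque": joint torques, N m; "ee_pos": TCP position; "orientation": TCP orientation; "ft_force": force on the tool from outside, world axes, zero at the start; "moment": the same for the moment, N m; "width": finger opening in mm.
Only numpy, scipy, OpenCV 4.12 (cv2) and the standard library are available. Lean on these libraries where they do the work, as an engineer would, in place of code of your own. Each camera call takes 0.05 s, during which the arm holds its last target.

TASK

The small consumables locker on the welding bench has its right-hand door already open, but the left-hand leaf is still held shut by the flush bolt near its top inner corner. Slide that bolt all the way down with its thumb lug while the leaf is shut, then pull the leaf by its bar handle until it stands open at about a right angle, and leave it there with the bolt still down.

Things in the scene. Friction and masses are not known exactly. Their poses are not given: they have to be found in the camera images.
- bolt_lug (a point): Thumb lug of the flush bolt on the left leaf (robot's left) of the grey locker (420 wide, 220 deep, 210 high, front to the robot): flat steel tongue 16 wide, 8 thick, standing 32 out of the leaf's face, 27 from its free edge. Point: centre of its top face, 190 above the bench when up. Axes as the handle's. Pushed down with 5 to 10 N; friction holds it where left.
- flush_bolt (a joint): Downward travel of that bolt, m: 0 = up, its 8 mm rod 11 mm into a slot in the locker's head, locking the leaf; 0.022 = fully withdrawn (stop). The leaf is free beyond 0.012. Starts at 0 to 0.003.
- leaf_handle (a point): Middle of the left leaf's bar handle: level round bar 10 thick, 90 long between two end posts (80 clear), 40 clear behind it, 185 above the bench. Axes turn with the leaf: x square to it (into the locker when shut), y along the bar to the hinge, z up. Hinge line (vertical) at x +45, y +80 mm; bolt lug at x +28, y -90 mm. The open right leaf has a like bar but no bolt.
- passive_leaf (a joint): Opening of that left leaf, rad: 0 = shut, grows as its free edge swings towards the robot (clockwise from above), stop at 1.9. Needs about 2 N at the handle and stays where left. Leaf 194 wide, 22 thick; its lower edge, 46 above the bench, clears the low things lying there.

How it is judged:
By the outcome, as a careful person would: the job done as asked, in the order asked, and still so for the second after the job is handed in, with the robot touching nothing.
It also fails if it takes over 38 s, if anything falls off the work surface, if the arm or the gripper's body presses on something with over 40 N, if the wrist force passes 120 N, or if a joint passes its speed limit or range.

## Working session

There is one attempt and no reset: what is moved stays moved. The work goes in short steps, Python scripts to look and compute and a tool call to move; the robot and the scene stay as the last step left them, time stands still between calls to the robot, and variables do not carry over. Pictures are saved under pics/ and viewed, and the job is handed in when it is done.

Besides the shell and the picture viewer there is one more tool, called after "Emit:" as name([rows], argument=value, ...), one row to a line, values as JSON. carry_out: Moves the arm, as the interface text tells. Its arguments: {"type":"object","properties":{"targets":{"type":"array","items":{"type":"array"}}},"required":["targets"]}

```bash
mkdir -p pics
cat > h.py <<'E'
import numpy as np,cv2
from workcell import monitor, vision, order, find_in, regions_of, place_of
def save(cam,n):
    im=vision.get_image(cam); cv2.imwrite(f'pics/{n}.png',im[:,:,::-1]); return im
def toworld(p,cam):
    m=vision.camera_model(cam);R=cv2.Rodrigues(np.array(m['rvec'],float))[0]
    return R.T@(np.array(p)-np.array(m['tvec']).ravel())
def proj(P,cam):
    m=vision.camera_model(cam)
    return cv2.projectPoints(np.array(P,float).reshape(-1,1,3),np.array(m['rvec'],float),np.array(m['tvec'],float),np.array(m['K'],float),None)[0].reshape(-1,2)
E
python3 - <<'E'
from h import *
np.set_printoptions(precision=1,suppress=True)
for c in ['scene','top']:
    save(c,c+'0')
    for q in ['bolt_lug','leaf_handle']:
        for r in place_of(q,c)[:3]: print(c,q,r['confidence'],toworld(r['point'],c))
print(monitor.get_obs())
E
```

```text
scene bolt_lug 0.66 [630.2  28.9 186. ]
scene leaf_handle 0.61 [594.3 114.6 183.7]
top bolt_lug 0.69 [634.5  28.6 186.5]
top leaf_handle 0.9 [597.7 113.8 185.1]
{'t': 0.3, 'qpos': array([-1.1,  0.4,  1.6,  0. ,  1.1, -0. ]), 'qvel': array([ 0., -0., -0.,  0.,  0.,  0.]), 'joint_torque': array([ -0. , -54.4, -27.4,   0.1,   0. ,  -0. ]), 'ee_pos': array([ 281.8, -557.7,  222.4]), 'orientation': array([-3.1, -0.7,  0. ]), 'ft_force': array([-0.1, -0.9, -0.4]), 'moment': array([ 0.,  0., -0.]), 'width': 87.71097838242613}
```

View pics/scene0.png

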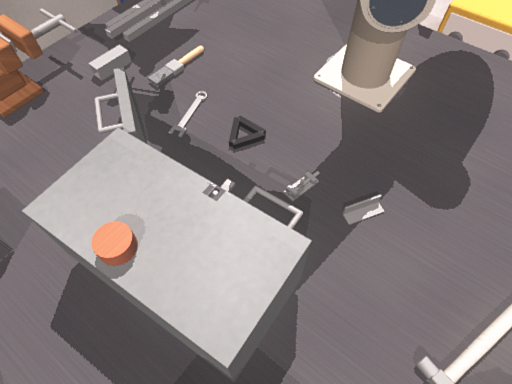

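View pics/top0.png

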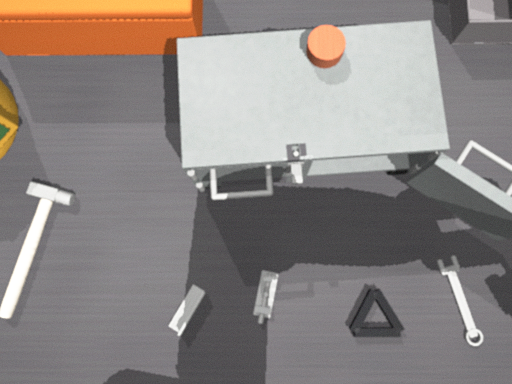

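The scene camera (looking from behind) shows the bolt head near (213,192) and the bar near (272,205). In the top view the lug is near (297,172) and the left bar runs from (213,195) to (270,192). The right leaf is open at (465,195). Next I'll refine the yaw.

Run:
```python
from h import *
np.set_printoptions(precision=1,suppress=True)
m=vision.camera_model('top');K=np.array(m['K']);R=cv2.Rodrigues(np.array(m['rvec'],float))[0];t=np.array(m['tvec']).ravel();C=-R.T@t
def back(px,z):
    d=R.T@np.linalg.inv(K)@np.array([*px,1.]); return C+d*(z-C[2])/d[2]
print('C',C)
im=save('top','t1')
cv2.imwrite('pics/t1crop.png',cv2.resize(im[120:220,170:330,::-1],None,fx=5,fy=5,interpolation=cv2.INTER_CUBIC))
a=[back(p,210) for p in [(183,167),(447,150),(433,22),(178,40)]];print(np.array(a))
d=a[1]-a[0];print('yaw front',np.degrees(np.arctan2(d[0],-d[1])),np.linalg.norm(d))
d=a[2]-a[3];print('yaw back',np.degrees(np.arctan2(d[0],-d[1])),np.linalg.norm(d))
for _ in range(2):
  for c in ['top','scene']:
    save(c,'x')
    for q in ['bolt_lug','leaf_handle']:
        for r in place_of(q,c)[:1]: print(c,q,r['confidence'],toworld(r['point'],c))
```

```text
C [461.4  81.8 928.4]
[[ 636.3  206.9  210. ]
 [ 662.2 -206.9  210. ]
 [ 880.7 -199.8  210. ]
 [ 852.   221.2  210. ]]
yaw front 3.5720275313714236 414.6296004153895
yaw back 3.902008106636863 422.0168962011436
top bolt_lug 0.48 [633.5  29.3 184.8]
top leaf_handle 0.83 [596.6 112.7 185.7]
scene bolt_lug 0.5 [629.5  28.6 187.5]
scene leaf_handle 0.74 [630.7  29.6 186.1]
top bolt_lug 0.46 [635.9  27.1 187.1]
top leaf_handle 0.72 [595.4 112.2 185.2]
scene bolt_lug 0.67 [624.7  26.9 189.2]
scene leaf_handle 0.83 [596.2 113.2 183.5]
```

View pics/t1crop.png

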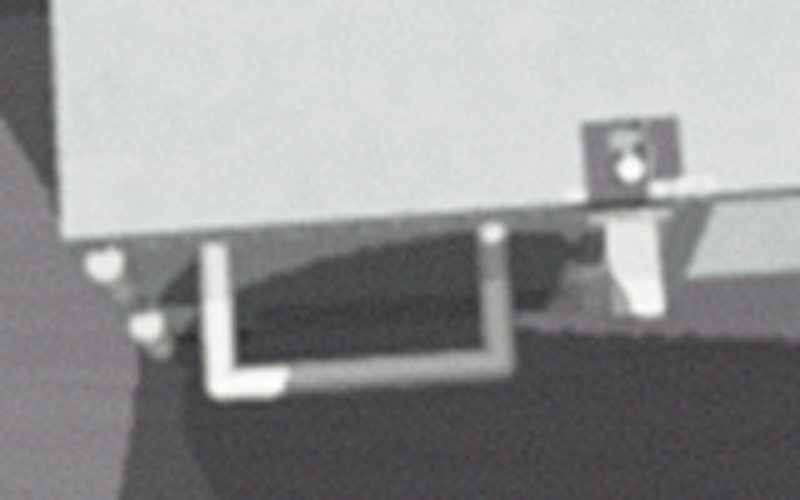

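Run:
```python
from h import *
o=monitor.get_obs();R=cv2.Rodrigues(o['orientation'])[0];print(R.round(3),np.degrees(np.arctan2(R[1,1],R[0,1])),o['ee_pos'])
```

```text
[[ 0.893  0.451  0.   ]
 [ 0.451 -0.893 -0.   ]
 [ 0.     0.    -1.   ]] -63.196722259664924 [ 281.85611756 -557.81824952  222.69002109]
```

Emit:
carry_out([
  [[0,0,6.7],[0,0,40],0],
  [[0,0,13.4],[10,18,75],0],
  [[0,0,20.1],[28,48,97],0],
  [[0,0,26.8],[48,82,97],0],
  [[0,0,33.5],[69,116,97],0],
  [[0,0,40.2],[89,150,97],0],
  [[0,0,46.9],[109,184,97],0],
  [[0,0,53.6],[129,218,97],0],
  [[0,0,60.3],[149,252,97],0],
  [[0,0,67],[169,286,97],0],
])

```text
t: 1.78
ee_pos: [451.4, -270.1, 320.0]
orientation: [2.14, 2.3, 0.0]
ft_force: [0.7, -1.0, 0.1]
width: 24.7
```

Emit:
carry_out([
  [[0,0,0],[20,34,0],0],
  [[0,0,0],[40,68,0],0],
  [[0,0,0],[60,102,0],0],
  [[0,0,0],[80,136,0],0],
  [[0,0,0],[100,170,0],0],
  [[0,0,0],[120,204,0],0],
  [[0,0,0],[140,238,0],0],
  [[0,0,0],[160,270,-10],0],
  [[0,0,0],[177,299,-30],0],
  [[0,0,0],[177,299,-60],0],
])

```text
t: 2.62
ee_pos: [632.1, 32.2, 261.5]
orientation: [2.139, 2.295, 0.01]
ft_force: [0.5, -0.6, -0.3]
width: 0.4
```

Run:
```python
from h import *
np.set_printoptions(precision=1,suppress=True)
o=monitor.get_obs();R=cv2.Rodrigues(o['orientation'])[0];print(np.degrees(np.arctan2(R[1,1],R[0,1])),o['ee_pos'],o['ft_force'],o['width'],o['t'])
im=save('wrist','w1')
for q in ['bolt_lug','leaf_handle']:
    for r in place_of(q,'wrist')[:2]: print(q,r['confidence'],toworld(r['point'],'wrist'))
im=save('top','t2')
```

```text
4.022149929373326 [632.1  32.2 261.5] [ 0.5 -0.6 -0.3] 0.4431570084292115 2.6167
bolt_lug 0.85 [625.4  25.2 178. ]
leaf_handle 0.97 [593.1 108.9 182.2]
```

View pics/w1.png

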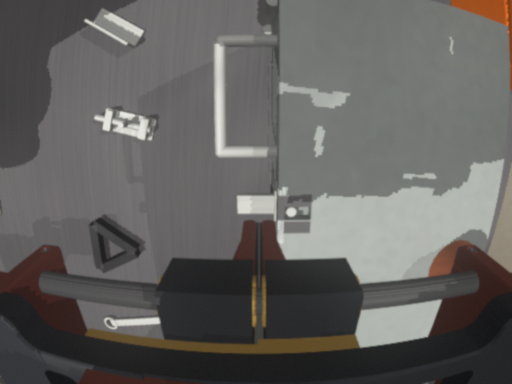

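The wrist view shows the lug at (256,204), just in front of the locker edge (column 277). The fingertips are near (258,225) and the bar is at column 220. I'll let the arm settle and re-measure.

Emit:
carry_out([
  [[0,0,0],[0,0,-10],0],
  [[0,0,0],[0,0,-20],0],
  [[0,0,0],[0,0,-20],0],
  [[0,0,0],[0,0,-20],0],
])

```text
t: 3.15
ee_pos: [627.5, 26.5, 239.6]
orientation: [-2.147, -2.293, 0.0]
ft_force: [0.4, -0.1, 0.1]
width: 0.3
```

Run:
```python
from h import *
np.set_printoptions(precision=1,suppress=True)
o=monitor.get_obs();R=cv2.Rodrigues(o['orientation'])[0];print(np.degrees(np.arctan2(R[1,1],R[0,1])),o['ee_pos'],o['ft_force'],o['width'],o['t'])
im=save('wrist','w2')
for q in ['bolt_lug','leaf_handle']:
    for r in place_of(q,'wrist')[:2]: print(q,r['confidence'],toworld(r['point'],'wrist'))
# ray of tip
m=vision.camera_model('wrist');K=np.array(m['K']);Rw=cv2.Rodrigues(np.array(m['rvec'],float))[0];t=np.array(m['tvec']).ravel();C=-Rw.T@t
print(C,K)
def fp(P):
    p=Rw@np.array(P)+t; th=np.arctan2(np.hypot(p[0],p[1]),p[2]); u=p[:2]/np.hypot(p[0],p[1])*th*K[0,0]; return u+K[:2,2]
for P in [o['ee_pos'],(631,27,190),(596,113,185)]: print(fp(P))
def back(px,z):
    d=(np.array(px)-K[:2,2]); r=np.hypot(*d); th=r/K[0,0]; v=np.array([*(d/r*np.sin(th)),np.cos(th)]); v=Rw.T@v; return C+v*(z-C[2])/v[2]
np.save('wb.npy',0)
c=im[120:260,190:330,::-1]; cv2.imwrite('pics/w2c.png',cv2.resize(c,None,fx=4,fy=4,interpolation=cv2.INTER_CUBIC))
```

```text
3.7437158482799013 [627.5  26.5 239.6] [ 0.4 -0.1  0.1] 0.33043515866470824 3.15
bolt_lug 0.64 [636.7  30.8 184.5]
leaf_handle 0.9 [600.2 108.9 186.8]
[623.7 103.7 401.9] [[297.3   0.  258.6]
 [  0.  297.3 189.8]
 [  0.    0.    1. ]]
[256.  237.3]
[261.1 208.8]
[220.7  90.5]
```

View pics/w2c.png

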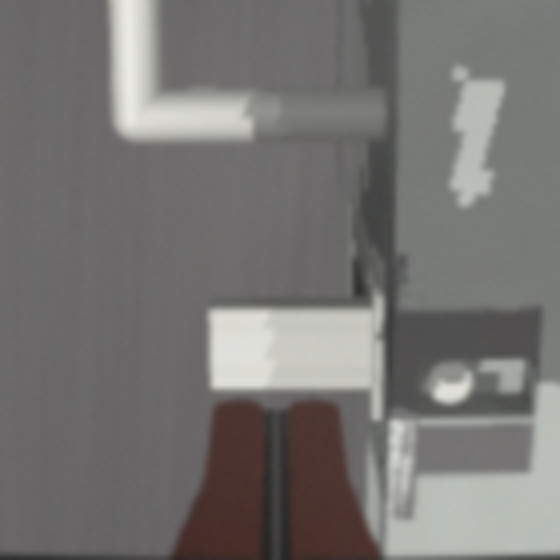

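Emit:
carry_out([
  [[0,0,0],[1,1.5,-15],0],
  [[0,0,0],[1,1.5,-30],0],
  [[0,0,0],[1,1.5,-42],0],
  [[0,0,0],[1,1.5,-47],0],
  [[0,0,0],[1,1.5,-51],0],
  [[0,0,0],[1,1.5,-55],0],
  [[0,0,0],[1,1.5,-58],0],
])

```text
t: 3.88
ee_pos: [628.8, 28.6, 182.0]
orientation: [-2.146, -2.294, 0.0]
ft_force: [-3.4, -0.7, 2.8]
width: 0.6
```

Emit:
carry_out([
  [[0,0,0],[0,0,-3],0],
  [[0,0,0],[0,0,-6],0],
  [[0,0,0],[0,0,-9],0],
  [[0,0,0],[0,0,-11],0],
])

```text
t: 4.22
ee_pos: [628.9, 28.6, 170.6]
orientation: [2.146, 2.294, 0.0]
ft_force: [-2.1, -0.7, 4.4]
width: 0.4
```

Run:
```python
from h import *
np.set_printoptions(precision=1,suppress=True)
o=monitor.get_obs();print(o['ee_pos'],o['ft_force'],o['moment'],o['width'],o['t'])
im=save('wrist','w3')
c=im[120:260,190:330,::-1]; cv2.imwrite('pics/w3c.png',cv2.resize(c,None,fx=4,fy=4,interpolation=cv2.INTER_CUBIC))
```

```text
[628.9  28.6 170.6] [-2.1 -0.7  4.4] [-0.1  0.3  0. ] 0.42511736029617037 4.2167
```

View pics/w3c.png

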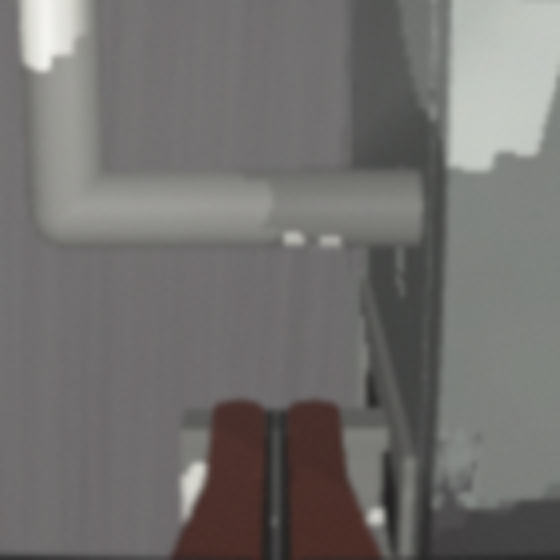

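The fingertips sit on the lug and it is moving down with them. Next I'll push to the stop.

Emit:
carry_out([
  [[0,0,0],[0,0,-2],0],
  [[0,0,0],[0,0,-3],0],
  [[0,0,0],[0,0,-4],0],
  [[0,0,0],[0,0,-4],0],
])

```text
t: 4.6
ee_pos: [629.2, 28.7, 168.2]
orientation: [2.146, 2.293, 0.001]
ft_force: [-5.6, 0.4, 12.5]
width: 0.4
```

Emit:
carry_out([
  [[0,0,0],[0,0,-1.5],0],
  [[0,0,0],[0,0,-1.5],0],
])

```text
t: 4.77
ee_pos: [629.2, 28.7, 168.0]
orientation: [2.146, 2.293, 0.001]
ft_force: [-9.5, -0.9, 22.9]
width: 0.3
```

Emit:
carry_out([
  [[0,0,0],[0,0,20],0],
  [[0,0,0],[0,0,50],0],
  [[0,0,0],[-5,5,75],0],
  [[0,0,0],[-15,40,75],40],
  [[0,0,0],[-27,70,75],40],
  [[0,0,0],[-31,85,75],40],
  [[0,0,0],[-31,85,75],40],
  [[0,0,0],[-31,85,75],40],
])

```text
t: 5.43
ee_pos: [598.0, 114.3, 240.1]
orientation: [2.144, 2.296, 0.001]
ft_force: [0.2, 0.3, 0.1]
width: 30.1
```

Run:
```python
from h import *
np.set_printoptions(precision=1,suppress=True)
o=monitor.get_obs();print(o['ee_pos'],o['ft_force'],o['width'],o['t'])
im=save('wrist','w4')
for q in ['bolt_lug','leaf_handle']:
    for r in place_of(q,'wrist')[:2]: print(q,r['confidence'],toworld(r['point'],'wrist'))
```

```text
[598.  114.3 240.1] [0.2 0.3 0.1] 30.07368937237224 5.4333
bolt_lug 0.46 [631.7  23.5 168.2]
leaf_handle 0.76 [598.1 110.5 186.2]
leaf_handle 0.73 [635.1  27.4 164.8]
```

View pics/w4.png

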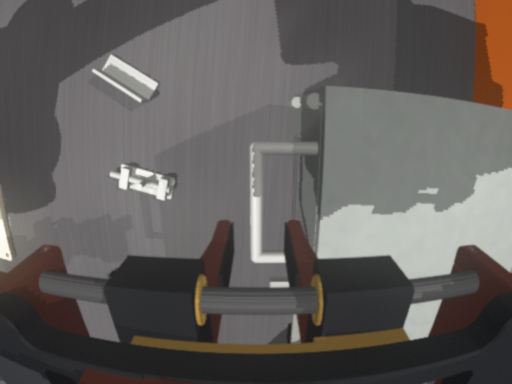

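The lug reads about z 166–168, so the bolt is down. The bar at column 257 lies between the fingers (columns 222 and 298), so I'll descend and grip.

Emit:
carry_out([
  [[0,0,0],[0,-1,0],33],
  [[0,0,0],[0,-1,-15],33],
  [[0,0,0],[0,-1,-32],33],
  [[0,0,0],[0,-1,-50],33],
  [[0,0,0],[0,-1,-66],33],
  [[0,0,0],[0,-1,-73],33],
  [[0,0,0],[0,-1,-73],0],
  [[0,0,0],[0,-1,-73],0],
  [[0,0,0],[0,-1,-73],0],
  [[0,0,0],[0,-1,-73],0],
])

```text
t: 6.42
ee_pos: [596.5, 112.3, 168.0]
orientation: [-2.145, -2.292, 0.004]
ft_force: [-15.8, -2.0, 12.1]
width: 9.9
```

Run:
```python
import numpy as np
H=np.array([635.8,195.3]);v=np.array([-39.6,-82.8])
c0=np.array([598,113.2]);prev=c0
for d in range(0,91,5):
    a=-np.radians(d);p=H+np.array([[np.cos(a),-np.sin(a)],[np.sin(a),np.cos(a)]])@v
    print(d,(p-c0).round(1),p.round(1))
```

```text
0 [-1.8 -0.7] [596.2 112.5]
5 [-8.9  3.1] [589.1 116.3]
10 [-15.6   7.4] [582.4 120.6]
15 [-21.9  12.4] [576.1 125.6]
20 [-27.7  17.8] [570.3 131. ]
25 [-33.1  23.8] [564.9 137. ]
30 [-37.9  30.2] [560.1 143.4]
35 [-42.1  37. ] [555.9 150.2]
40 [-45.8  44.1] [552.2 157.3]
45 [-48.7  51.6] [549.3 164.8]
50 [-51.1  59.2] [546.9 172.4]
55 [-52.7  67. ] [545.3 180.2]
60 [-53.7  75. ] [544.3 188.2]
65 [-54.  83.] [544.  196.2]
70 [-53.6  91. ] [544.4 204.2]
75 [-52.4  98.9] [545.6 212.1]
80 [-50.6 106.7] [547.4 219.9]
85 [-48.1 114.3] [549.9 227.5]
90 [-45.  121.7] [553.  234.9]
```

Emit:
carry_out([
  [[0,0,0],[-1.8,-0.7,1],0],
  [[0,0,-2.5],[-5.3,1.2,1],0],
  [[0,0,-5],[-8.9,3.1,1],0],
  [[0,0,-10],[-15.6,7.4,1],0],
  [[0,0,-15],[-21.9,12.4,1],0],
  [[0,0,-15],[-21.9,12.4,1],0],
])

```text
t: 6.92
ee_pos: [574.8, 125.9, 168.1]
orientation: [-2.429, -1.99, 0.0]
ft_force: [0.0, 0.9, -6.7]
width: 9.4
```

Run:
```python
from h import *
np.set_printoptions(precision=2,suppress=True)
o=monitor.get_obs();R=cv2.Rodrigues(o['orientation'])[0];print(np.degrees(np.arctan2(R[1,1],R[0,1])),o['ee_pos'],o['ft_force'],o['moment'],o['width'],o['t'],o['qpos'])
im=save('wrist','w5')
im=save('top','t5')
```

```text
-11.342303513374926 [574.84 125.87 168.1 ] [ 0.03  0.89 -6.72] [ 0.27  0.01 -0.07] 9.449341115854127 6.9167 [0.19 0.44 1.75 0.   0.95 0.39]
```

View pics/w5.png

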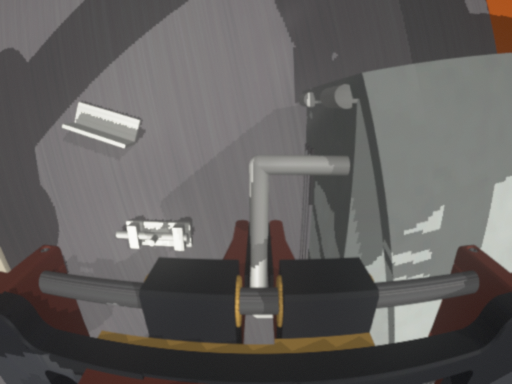

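The leaf is opening with the bar between the fingers, and the forces are low. I'll carry on along the arc.

Emit:
carry_out([
  [[0,0,-5],[-5.8,5.4,0],0],
  [[0,0,-10],[-11.2,11.4,0],0],
  [[0,0,-15],[-16.0,17.8,0],0],
  [[0,0,-20],[-20.2,24.6,0],0],
  [[0,0,-25],[-23.9,31.7,0],0],
  [[0,0,-30],[-26.8,39.2,0],0],
  [[0,0,-35],[-29.2,46.8,0],0],
  [[0,0,-35],[-29.2,46.8,0],0],
])

```text
t: 7.68
ee_pos: [544.8, 172.3, 168.1]
orientation: [-2.915, -1.17, 0.006]
ft_force: [-8.1, 0.9, -0.8]
width: 9.4
```

Emit:
carry_out([
  [[0,0,-5],[-1.6,7.8,0],0],
  [[0,0,-10],[-2.6,15.8,0],0],
  [[0,0,-15],[-2.9,23.8,0],0],
  [[0,0,-20],[-2.5,31.8,0],0],
  [[0,0,-25],[-1.3,39.7,0],0],
  [[0,0,-30],[0.5,47.5,0],0],
  [[0,0,-35],[3.0,55.1,0],0],
  [[0,0,-40],[6.1,62.5,0],0],
  [[0,0,-40],[6.1,62.5,0],0],
])

```text
t: 8.43
ee_pos: [549.6, 236.7, 168.0]
orientation: [-3.138, -0.101, 0.011]
ft_force: [-16.6, 9.5, 3.7]
width: 9.4
```

Run:
```python
from h import *
np.set_printoptions(precision=2,suppress=True)
o=monitor.get_obs();R=cv2.Rodrigues(o['orientation'])[0];print(np.degrees(np.arctan2(R[1,1],R[0,1])),o['ee_pos'],o['ft_force'],o['moment'],o['width'],o['t'],o['qpos'])
im=save('wrist','w6')
im=save('top','t6')
```

```text
-86.3058023022623 [549.59 236.73 168.05] [-16.56   9.5    3.72] [1.66 2.62 0.09] 9.37300362703856 8.4333 [0.38 0.45 1.73 0.01 0.97 1.89]
```

View pics/w6.png

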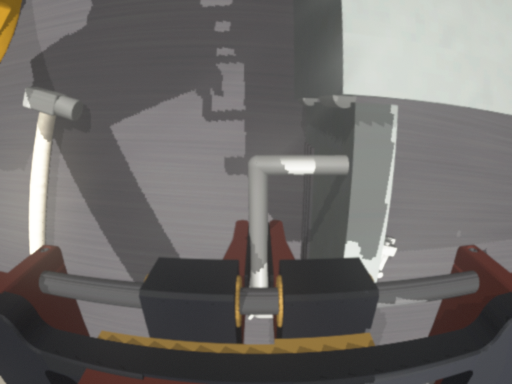

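View pics/t6.png

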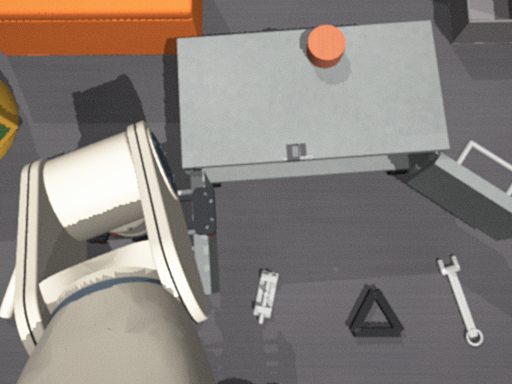

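The wrist view shows the leaf (columns 305–390) square to the locker front, with the bar still between the fingers. I'll relax the load, release, and lift off.

Emit:
carry_out([
  [[0,0,0],[-2,1,0],0],
  [[0,0,0],[-3,1.5,0],10],
  [[0,0,0],[-3,1.5,0],24],
  [[0,0,0],[-3,1.5,0],32],
  [[0,0,0],[-3,1.5,0],32],
  [[0,0,0],[-3,1.5,0],32],
])

```text
t: 9.03
ee_pos: [550.7, 235.7, 168.7]
orientation: [-3.14, -0.104, -0.002]
ft_force: [0.6, 0.3, -1.1]
width: 30.7
```

Emit:
carry_out([
  [[0,0,0],[0,0,10],32],
  [[0,0,0],[0,0,30],32],
  [[0,0,0],[0,0,60],32],
  [[0,0,0],[0,0,95],32],
  [[0,0,0],[0,0,130],32],
  [[0,0,0],[0,0,165],32],
  [[0,0,0],[0,0,180],32],
  [[0,0,0],[0,0,180],32],
])

```text
t: 9.7
ee_pos: [552.0, 236.5, 354.1]
orientation: [-3.137, -0.104, -0.014]
ft_force: [-0.1, 0.2, -0.9]
width: 32.1
```

Run:
```python
from h import *
np.set_printoptions(precision=2,suppress=True)
o=monitor.get_obs();print(o['ee_pos'],o['ft_force'],o['width'],o['t'])
for c in ['wrist','top','scene']:
    im=save(c,c+'7')
    for q in ['bolt_lug','leaf_handle']:
        for r in place_of(q,c)[:2]: print(c,q,r['confidence'],toworld(r['point'],c))
```

```text
[551.97 236.52 354.07] [-0.12  0.21 -0.87] 32.104696689209064 9.7
wrist bolt_lug 0.6 [459.77 203.55 160.08]
wrist leaf_handle 0.68 [549.53 232.15 179.38]
top leaf_handle 0.61 [551.41 234.72 186.68]
scene bolt_lug 0.68 [462.11 199.36 170.86]
scene leaf_handle 0.76 [550.55 234.25 182.39]
```

View pics/wrist7.png

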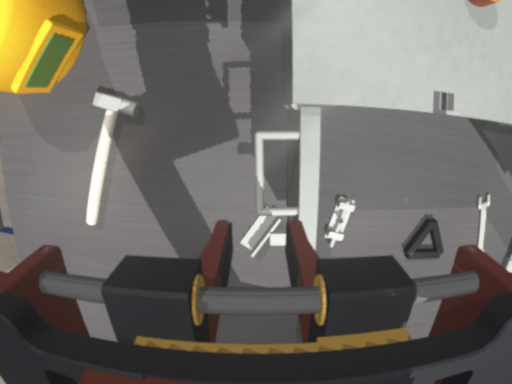

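View pics/scene7.png

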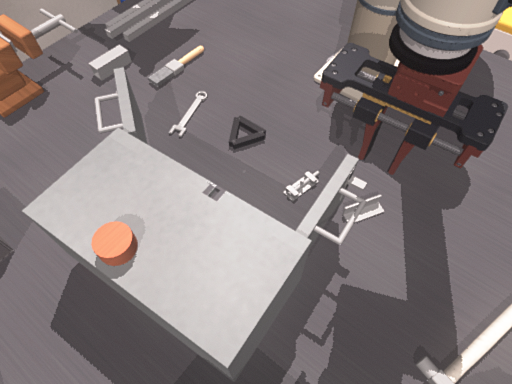

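```bash
python3 -c "
from workcell import order,monitor
print(order.close_job(),monitor.get_obs()['t'])"
```

```text
the job is handed in; nothing more can be done
the job is handed in; nothing more can be done
```

The bolt is down and the left leaf stands open at about a right angle. I handed the job in at about 10 s.

- **Bolt:** with the leaf shut and the fingers closed, I pushed the lug down until it hit its stop. The fingertips stopped at z 168 mm and the force rose to about 23 N. That matches the full 22 mm of travel from 190 mm.
- **Leaf:** I gripped the bar and pulled it round the hinge arc. The largest reading at the wrist at the end of a move was about 20 N, while gripping the bar. I then eased the load, let go and lifted clear.
- **Last checks:** the handle-to-lug direction puts the leaf about 91° open. The wrist and scene pictures show it square to the locker front. The force on the gripper was about zero after lifting to z 354 mm, so the robot was touching nothing.
- **Disagreement:** the two cameras put the lug at z 160 and 171 mm, against about 168 expected. Both are far below its "up" height. The top camera did not find the lug in the last check.

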